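Put the spare microscope objectives back in their cases

ROBOT

A 7-joint arm with a two-finger parallel gripper is mounted at the origin on a cart in front of the work surface, level with it; the furniture and walls round the work are solid. World frame = base frame: x ahead of the robot, y to its left, z up, the work surface at z = 0. Lengths are in m, angles in rad, forces in N, time in s.
With the tool pointing down it reaches from about 0.35 to 0.9 m from the base axis. Payload 8.1 kg.
Tool frame: the origin (TCP) lies midway between the tips of the shut fingers; the grasp point (between the pads) lies 19 mm behind it; z points along the fingers, y is the line along which they close (so a half turn about z gives the same grasp; the last joint's range is limited). The gripper opens to 92 mm and grips with 3 to 60 N. Pads are 19 mm wide; open, the fingers measure 130 mm over their backs; the gripper's body (75 mm by 190 mm) begins 47 mm behind the grasp point.
Start: joints at [1.113, 0.434, 0.025, 1.573, -0.012, 1.134, -0.075], TCP at [0.217, -0.586, 0.227] pointing down, gripper open.
Joint ranges: [-2.62, 2.62], [-0.44, 2.09], [-1.27, 1.32], [0.08, 2.57], [-1.32, 4.46], [0.12, 2], [-2.74, 2.74]. Speed limits (rad/s): [2.22, 2.22, 3.01, 3.01, 3.14, 3.14, 3.14].

INTERFACE

Orientations are given as a rotation vector (axis times angle).
In Python, from cell import readout, get_image, calibration, ticket gives the robot as it stands. The module is installed in compiled form; this text tells all that it offers.
- The arm moves only by the tool move_arm, never from a script. Its argument "series" is a list of rows, each a list of 6 numbers: the shift along the world's x, y, z as a fraction of full scale, then the turn, a rotation vector about the world's x, y, z as a fraction of full scale. A call has 1 to 5 rows; each row is the pose to reach, as a shift and turn from the pose commanded when the call began; what a row does not reach only later rows make up. Full scale, the value 1, is 0.75 m for a shift and 60 degrees for a turn. A row lasts 1/10 s, in which the tool goes at most 50 mm and 8.59 degrees, less where a joint would pass 70% of its speed; a pose out of reach is approached as far as the arm can. A call with a number of a shift or a turn outside -1 to 1 is refused whole. A call with a gripper value outside its range is refused whole. "claw" is the opening, from -1 (shut) to 1 (fully open), so that 0 is half open, set as the call begins (left out, the last holds). The fingers move at their own pace and stop on an object; "squeeze" is the grip in N (left out, the last holds). Time passes only in rows, so rows that repeat a pose let the fingers close. It gives the time, the measured TCP pose, the force, the opening and the grip force at its end, in the units of the state.
- readout.observe(): the state, without advancing time (a new reading comes with each control period).
- get_image(name): name is "scene" or "top" or "wrist"; returns (picture, depth): 420x560x3 uint8, red, green, blue; 420x560 float32, m along the optical axis (not along the pixel's ray), 0 where there is no reading.
- calibration(name): a dict with "fx", "fy", "cx", "cy" (pixels), "view" (4x4, takes a point from world to camera coordinates); the wrist camera has in their place "mount" (4x4, takes a point from camera to tool coordinates, whose origin is the TCP and whose axes are the flange's). Camera axes: x right, y down, z forward; pixel columns grow to the right and rows downward; lengths in m; the calibration is good to about 2 mm. The wrist camera is an equidistant fisheye: a pixel r from the principal point sees the ray r / f radians off the axis. A picture is of the moment at which its call begins: read the wrist's pose just before it. calibration takes no time and is no camera call.
- ticket.sign_off(): hands the job in; it is judged then, once.
The state is a dict: "clock": time; "joints": joint angles; "dq": joint speeds; "joint_efforts": joint torques, N m; "position": TCP position; "ee_rot": TCP orientation; "force": force on the tool from outside, world axes, zero at the start; "ft_torque": the same for the moment, N m; "width": opening from 0.0 (shut) to 1.0 (fully open); "gripper_force": force on a finger pad.
Only numpy, scipy, OpenCV 4.12 (cv2) and the standard library are available. Lean on these libraries where they do the work, as an engineer would, in place of code of your own. Each camera call takes 0.05 s, during which the arm holds its last target. There are 200 camera calls.

TASK

Put the four loose microscope objectives away: stand each one upright, lens up as it is now, fully down in the recess of the black case base of its own size, smallest in the smallest and so on up to the largest. They are glass inside, so set them down and do not drop or topple them; leave the case bases where they stand, and do not disturb the oil bottle or the dust cap.

Things in the scene. Friction and masses are not known exactly. Their poses are not given: they have to be found in the camera images.
- objective_a: smallest of four loose microscope objectives: steel barrel standing on its thread, lens nose up, right of the tall fixed microscope straight ahead (carry round its near side). Barrel 22 mm in diameter (straight from 6 to 38 mm up, dark knurled ring), height 50 mm, thread 18 mm across, 4 mm long; about 80 g. Origin: centre of underside, z up; round.
- objective_b: second smallest of four loose microscope objectives: steel barrel standing on its thread, lens nose up, right of the tall fixed microscope straight ahead (carry round its near side). Barrel 30 mm in diameter (straight from 6 to 44 mm up, dark knurled ring), height 58 mm, thread 24 mm across, 4 mm long; about 120 g. Origin: centre of underside, z up; round.
- objective_c: second largest of four loose microscope objectives: steel barrel standing on its thread, lens nose up, right of the tall fixed microscope straight ahead (carry round its near side). Barrel 38 mm in diameter (straight from 6 to 50 mm up, dark knurled ring), height 66 mm, thread 28 mm across, 4 mm long; about 190 g. Origin: centre of underside, z up; round.
- objective_d: largest of four loose microscope objectives: steel barrel standing on its thread, lens nose up, right of the tall fixed microscope straight ahead (carry round its near side). Barrel 47 mm in diameter (straight from 6 to 58 mm up, dark knurled ring), height 76 mm, thread 34 mm across, 4 mm long; about 300 g. Origin: centre of underside, z up; round.
- case_a: smallest of four black open case bases (low dishes, grey felt floor) left of that microscope, for the smallest objective. Outside 47 mm across, 14 mm high; round recess 29 mm wide, flaring to 35 mm in the top 3.5 mm, floor 4 mm above the underside. Loose, 130 g. Origin: centre of underside, z up. The tall closed black covers at the back are no case bases.
- case_b: second smallest of four black open case bases (low dishes, grey felt floor) left of that microscope, for the second smallest objective. Outside 55 mm across, 14 mm high; round recess 37 mm wide, flaring to 43 mm in the top 3.5 mm, floor 4 mm above the underside. Loose, 156 g. Origin: centre of underside, z up. The tall closed black covers at the back are no case bases.
- case_c: second largest of four black open case bases (low dishes, grey felt floor) left of that microscope, for the second largest objective. Outside 63 mm across, 14 mm high; round recess 45 mm wide, flaring to 51 mm in the top 3.5 mm, floor 4 mm above the underside. Loose, 182 g. Origin: centre of underside, z up. The tall closed black covers at the back are no case bases.
- case_d: largest of four black open case bases (low dishes, grey felt floor) left of that microscope, for the largest objective. Outside 72 mm across, 14 mm high; round recess 54 mm wide, flaring to 60 mm in the top 3.5 mm, floor 4 mm above the underside. Loose, 210 g. Origin: centre of underside, z up. The tall closed black covers at the back are no case bases.
- oil_bottle: small immersion oil bottle with a black screw cap, 34 mm in diameter, 60 mm tall, loose, behind the objectives; to be left alone. Origin at the centre of its underside.
- dust_cap: flat black dust cap, 38 mm in diameter, 13 mm high, loose, behind the case bases; to be left alone. Origin at the centre of its underside.
Mind the look-alikes: they are no part of the job. Leave any pink, purple or yellow look-alike of the objective_b alone.

How it is judged:
At the end, for the whole second after the job is handed in: Each objective stands in the case base of its own size: centred within 8 mm, underside 1 to 6.5 mm above the case's, upright within 0.09 rad, at rest; case bases level, within 40 mm of where they were; oil bottle and dust cap within 25 mm (horizontal distance between objective_a and case_a below 0.008 m and z of objective_a in the frame of case_a between 0.001 and 0.0065 m and angle between each of objective_a, case_a, objective_b, case_b, objective_c, case_c, objective_d, case_d's own z axis and vertical below 0.09 rad and distance of each of case_a, case_b, case_c, case_d from where it was at the start of the episode below 0.04 m and linear speed of each of objective_a, case_a, objective_b, case_b, objective_c, case_c, objective_d, case_d below 0.02 m/s and horizontal distance between objective_b and case_b below 0.008 m and z of objective_b in the frame of case_b between 0.001 and 0.0065 m and horizontal distance between objective_c and case_c below 0.008 m and z of objective_c in the frame of case_c between 0.001 and 0.0065 m and horizontal distance between objective_d and case_d below 0.008 m and z of objective_d in the frame of case_d between 0.001 and 0.0065 m and distance of each of oil_bottle, dust_cap from where it was at the start of the episode below 0.025 m); the robot touches nothing.
It fails at once if an objective is knocked over (angle between any of objective_a, objective_b, objective_c, objective_d's own z axis and vertical above 0.8 rad).
It fails at once if an objective is dropped: it falls out of the fingers, faster than 0.75 m/s (about 3 cm) ((linear speed of objective_a above 0.75 m/s and contact force between the fingers and objective_a below 0.1 N) or (linear speed of objective_b above 0.75 m/s and contact force between the fingers and objective_b below 0.1 N) or (linear speed of objective_c above 0.75 m/s and contact force between the fingers and objective_c below 0.1 N) or (linear speed of objective_d above 0.75 m/s and contact force between the fingers and objective_d below 0.1 N)).
It fails at once if a case base is tipped up, or pushed more than 5 cm away (angle between any of case_a, case_b, case_c, case_d's own z axis and vertical above 0.5 rad or distance of any of case_a, case_b, case_c, case_d from where it was at the start of the episode above 0.05 m).
It fails at once if the oil bottle or the dust cap is moved more than 3 cm or knocked over (distance of any of oil_bottle, dust_cap from where it was at the start of the episode above 0.03 m or angle between any of oil_bottle, dust_cap's own z axis and vertical above 0.5 rad).
It also fails if it takes over 134 s, if anything falls off the work surface, if the arm or the gripper's body presses on something with over 40 N, if the wrist force passes 120 N, or if a joint passes its speed limit or range.

## Working session

There is one attempt and no reset: what is moved stays moved. The work goes in short steps, Python scripts to look and compute and a tool call to move; the robot and the scene stay as the last step left them, time stands still between calls to the robot, and variables do not carry over. Pictures are saved under pics/ and viewed, at most 14 in all, crops included, and the job is handed in when it is done.

Besides the shell and the picture viewer there is one more tool, called after "Emit:" as name(argument=value, ...), one argument or row to a line, values as JSON. move_arm: Moves the arm, as the interface text tells. Shift numbers are shares of 0.75 m and turn numbers shares of 60 degrees, none past 1 either way. Its arguments: {"type":"object","properties":{"series":{"type":"array"},"claw":{"type":"number"},"squeeze":{"type":"number"}},"required":["series"]}

```bash
mkdir -p pics; python3 - <<'E'
from cell import readout,get_image,calibration
import cv2,numpy as np
print(readout.observe())
for n in("scene","top"):
    p,d=get_image(n); cv2.imwrite(f"pics/{n}0.png",p[:,:,::-1]); np.savez(f"{n}0.npz",p=p,d=d); print(calibration(n))
E
```

```text
{'clock': 0.0, 'joints': array([ 1.11336251,  0.43523005,  0.02500654,  1.57413248, -0.01157785,
        1.13396388, -0.07511673]), 'dq': array([ 2.24064897e-04, -1.02636969e-03, -3.26728425e-04, -1.41960514e-04,
       -3.62461757e-05,  1.95960671e-03, -4.96334832e-04]), 'joint_efforts': array([-5.58683205e-04, -6.67858744e+01,  9.84957442e-01, -3.14467156e+01,
       -6.04566769e-02,  4.27412486e-02,  9.12459450e-05]), 'position': array([ 0.21688656, -0.58560876,  0.22592728]), 'ee_rot': array([-3.09080942e+00, -5.54016557e-01,  7.13370927e-04]), 'force': array([ 0.70470411, -0.2905863 , -0.41205024]), 'ft_torque': array([0.0156625 , 0.0147295 , 0.02750305]), 'gripper_force': 0.0, 'width': 0.9982309005132122}
{'fx': 448.5281901402515, 'fy': 448.5281901402515, 'cx': 276.5773833441235, 'cy': 214.69813489756365, 'view': array([[ 0.60816408, -0.79379356, -0.00531263, -0.31804693],
       [-0.4466733 , -0.33667043, -0.82893666,  0.29344817],
       [ 0.65621598,  0.50650252, -0.55931725,  0.73722517],
       [ 0.        ,  0.        ,  0.        ,  1.        ]])}
{'fx': 400.362190842843, 'fy': 400.362190842843, 'cx': 276.65566740330564, 'cy': 209.920767563629, 'view': array([[ 0.0137475 , -0.9994992 , -0.02850175,  0.0132146 ],
       [-0.98052017, -0.0078899 , -0.19625991,  0.56207023],
       [ 0.19593675,  0.03064463, -0.98013759,  0.96358399],
       [ 0.        ,  0.        ,  0.        ,  1.        ]])}
```

View pics/scene0.png

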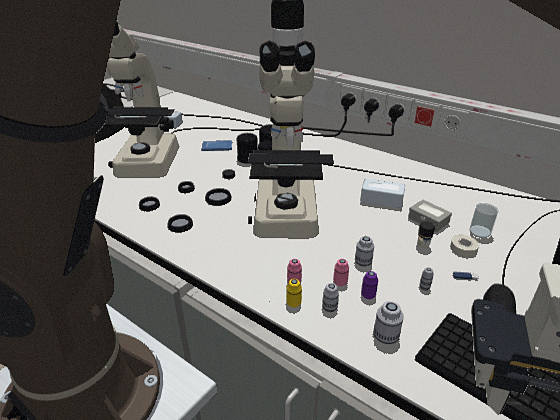

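View pics/top0.png

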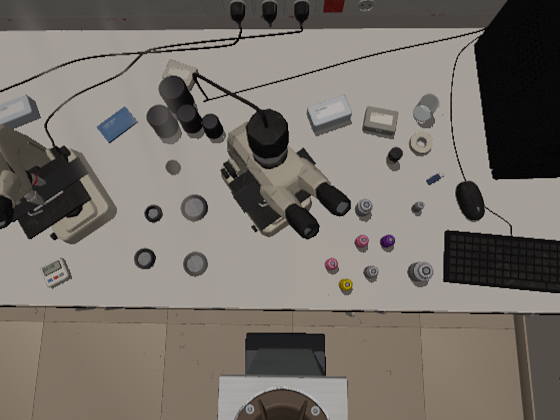

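Top view: the grey steel objectives are at a (419,207), b (372,272), c (365,207) and d (423,271). The pink (362,241) and (331,265), purple (388,241) and yellow (347,285) ones are look-alikes of b. The black open dishes are a (153,213), b (145,258), c (195,264) and d (194,207). The dust cap is (173,167) and the oil bottle (395,154). I'll confirm this in a crop and measure.

```bash
cat > h.py <<'E'
import numpy as np,cv2
from scipy.optimize import least_squares
def cloud(p,d,c):
    v,u=np.mgrid[:d.shape[0],:d.shape[1]]
    P=np.stack([(u-c["cx"])/c["fx"]*d,(v-c["cy"])/c["fy"]*d,d],-1)
    V=c["view"]; W=(P-V[:3,3])@V[:3,:3]
    W[d==0]=np.nan
    return W
E
python3 - <<'E'
from h import *; from cell import calibration
z=np.load("top0.npz");p,d=z["p"],z["d"];W=cloud(p,d,calibration("top"))
for n,(u,v) in dict(a=(419,207),b=(372,272),c=(365,207),d=(423,271),pink=(362,241),pink2=(331,265),purple=(388,241),yel=(347,285),bottle=(395,154)).items():
    w=W[v-16:v+17,u-16:u+17].reshape(-1,3); w=w[w[:,2]>0.02]; zm=np.nanpercentile(w[:,2],97)
    t=w[w[:,2]>zm-.006]; print(n,len(w),zm.round(3),t.mean(0).round(4),len(t), np.ptp(w[:,:2],axis=0).round(3))
for n,(u,v) in dict(a=(153,213),b=(145,258),c=(195,264),d=(194,207),cap=(173,167)).items():
    w=W[v-20:v+21,u-20:u+21].reshape(-1,3); t=w[(w[:,2]>.0085)&(w[:,2]<.03)]
    f=least_squares(lambda q:np.hypot(*(t[:,:2]-q[:2]).T)-q[2],[*t[:,:2].mean(0),.025]).x
    print(n,len(t),f.round(4),np.median(t[:,2]).round(4),t[:,:2].min(0).round(3),t[:,:2].max(0).round(3),((t[:,:2].min(0)+t[:,:2].max(0))/2).round(4))
q=np.hstack([cv2.resize(p[180:300,120:220],(400,480),interpolation=2),cv2.resize(p[180:300,320:440],(400,400),interpolation=2) if 0 else cv2.resize(p[195:295,325:440],(400,480),interpolation=2)])
cv2.imwrite("pics/crop.png",q[:,:,::-1])
E
```

```text
a 82 0.053 [ 0.5806 -0.3458  0.0501] 33 [0.02  0.021]
b 141 0.061 [ 0.4122 -0.2182  0.0585] 61 [0.03  0.031]
c 236 0.465 [ 0.4921 -0.1027  0.4646] 15 [0.112 0.122]
d 383 0.079 [ 0.4138 -0.3397  0.0764] 134 [0.046 0.047]
pink 134 0.061 [ 0.4893 -0.1965  0.0582] 61 [0.029 0.029]
pink2 154 0.061 [ 0.4254 -0.1223  0.0584] 67 [0.059 0.053]
purple 143 0.06 [ 0.49   -0.2624  0.0575] 67 [0.029 0.028]
yel 137 0.06 [ 0.379  -0.1542  0.0577] 65 [0.051 0.051]
bottle 188 0.063 [ 0.7155 -0.2873  0.0605] 116 [0.072 0.07 ]
a 132 [0.5618 0.3541 0.0188] 0.0136 [0.54  0.332] [0.584 0.377] [0.5622 0.3547]
b 179 [0.4406 0.3672 0.0219] 0.0136 [0.414 0.341] [0.466 0.393] [0.4398 0.3672]
c 201 [0.4286 0.2332 0.0262] 0.0134 [0.399 0.203] [0.459 0.263] [0.4294 0.2333]
d 229 [0.5781 0.2441 0.0303] 0.0132 [0.545 0.21 ] [0.613 0.278] [0.5788 0.2443]
cap 152 [0.6913 0.3085 0.0131] 0.014 [0.672 0.29 ] [0.71  0.328] [0.6914 0.3095]
```

View pics/crop.png

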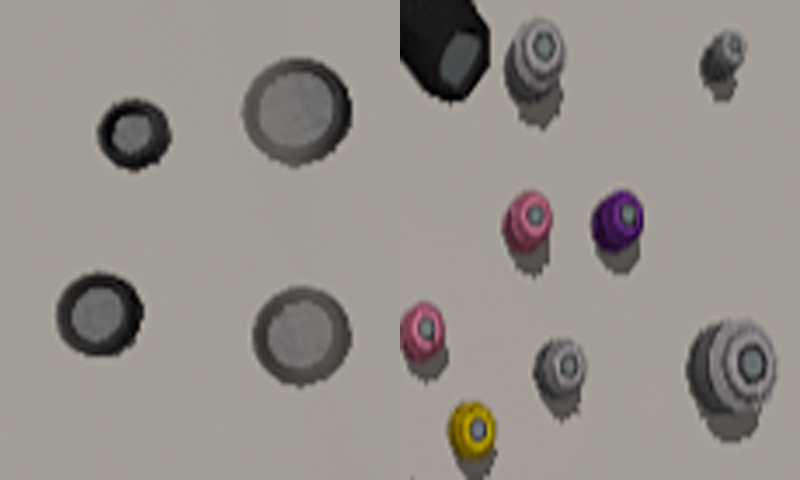

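The crop confirms the grey objectives are plain steel in four sizes, and the dishes' widths match (45/52/60/68 mm as measured). Next, a map of the obstacles and objective c.

```bash
python3 - <<'E'
from h import *; from cell import calibration
z=np.load("top0.npz");W=cloud(z["p"],z["d"],calibration("top"))
w=W[190:225,345:385].reshape(-1,3); w=w[(w[:,2]>.02)&(w[:,2]<.1)]; t=w[w[:,2]>.06];print("c",t.mean(0),len(t),w.min(0),w.max(0))
z2=np.load("scene0.npz");W2=cloud(z2["p"],z2["d"],calibration("scene"))
A=np.vstack([W.reshape(-1,3),W2.reshape(-1,3)])
print("max z /cm per 5cm cell; rows x, cols y from .6 to -.5")
ys=np.arange(.6,-.5,-.05)
print("      "+" ".join(f"{y:4.2f}" for y in ys))
for x in np.arange(.25,.85,.05):
    r=[]
    for y in ys:
        m=(abs(A[:,0]-x)<.025)&(abs(A[:,1]-y)<.025); r.append(f"{100*np.nanmax(A[m,2]):4.0f}" if m.any() else "   .")
    print(f"{x:.2f} "," ".join(r))
E
```

```text
c [ 0.5757943  -0.20357262  0.06594515] 95 [ 0.55718291 -0.22342659  0.02026821] [ 0.59616602 -0.18491436  0.07019032]
max z /cm per 5cm cell; rows x, cols y from .6 to -.5
      0.60 0.55 0.50 0.45 0.40 0.35 0.30 0.25 0.20 0.15 0.10 0.05 -0.00 -0.05 -0.10 -0.15 -0.20 -0.25 -0.30 -0.35 -0.40 -0.45
0.25   -90  -91  -90  -91  -91  -91  -91  -90  -91  -91  -91  -91  -91  -90  -91  -90  -91  -90  -91  -91  -91  -91
0.30     1    0    0    0    0    0    0    0    0    0    1    0    0    1    0    0    0    0    0    0    0    0
0.35     2    1    1    1    1    1    1    1    0    1    1    1    1    1    1    6    1    1    1    0    1    1
0.40     2    2    1    1    2    2    1    2    2    1    1    1    1    1    6    6    6    6    7    8    3    3
0.45    18   18    1   47   47    2    1    2    2    1    1    1   47   48   47    6    6    6    6    8    3    3
0.50    18   35   39   47   46    1    1    1    1    1    4   41   46   47   48    1    6    6    6    1    3    3
0.55    19   35   42   42    1    2    2    2    2    1   18   52   52   44   43    1    7    1    1    5    0    3
0.60    23   37   39   18    1    2    2    2    2   17   33   55   55   41   17    0    7    2    1    5    1    4
0.65    32   33   18   18    1    1    2    1    1   22   55   55   18   18    0    1    1    1    1    1    1    4
0.70    29   13    1    1    1    2    2    1    1   49   50   20   17   18    1    1    1    6    7    1    1    1
0.75     5    5    2    1    1    7    2    1   31   42    .    5    2    1    1    1    1    1    6    2    2    1
0.80     1    1    2    2    2    8    8    8   28   28    0    0    1    5    5    5    4    4    4    7    7    1
```

Emit:
move_arm(
  series=[
    [0.05,0.033,0,0,0,0],
    [0.1,0.066,0,0,0,0],
    [0.15,0.1,0,0,0,0],
    [0.2,0.13,0,0,0,0],
    [0.25,0.165,0,0,0,0],
  ],
  claw=0.1,
  squeeze=15,
)

```text
clock: 0.6
position: [0.4056, -0.4614, 0.2264]
ee_rot: [-3.092, -0.553, 0.001]
force: [0.8, 0.2, 0.2]
width: 0.616
gripper_force: 0.0
```

Emit:
move_arm(
  series=[
    [0.05,0.033,-0.02,0,0,0],
    [0.1,0.066,-0.04,0,0,0],
    [0.15,0.1,-0.06,0,0,0],
    [0.2,0.13,-0.08,0,0,0],
    [0.235,0.155,-0.1,0,0,0],
  ],
)

```text
clock: 1.1
position: [0.5833, -0.3434, 0.1506]
ee_rot: [-3.091, -0.558, -0.001]
force: [1.0, -0.9, -0.1]
width: 0.55
gripper_force: 0.0
```

```bash
cat >> h.py <<'E'
from scipy.spatial.transform import Rotation as R
def wrist(name):
    from cell import readout,get_image,calibration
    s=readout.observe(); p,d=get_image("wrist"); c=calibration("wrist")
    cv2.imwrite(f"pics/{name}.png",p[:,:,::-1]); np.savez(f"{name}.npz",p=p,d=d,pos=s["position"],rv=s["ee_rot"])
    v,u=np.mgrid[:d.shape[0],:d.shape[1]]
    x,y=u-c["cx"],v-c["cy"]; r=np.hypot(x,y)+1e-9; th=r/c["fx"]
    C=np.stack([x/r*np.tan(th)*d,y/r*np.tan(th)*d,d],-1)
    M=c["mount"]; T=C@M[:3,:3].T+M[:3,3]
    W=R.from_rotvec(s["ee_rot"]).apply(T.reshape(-1,3)).reshape(C.shape)+s["position"]; W[d==0]=np.nan
    return s,p,W,c
def near(W,x,y,rad,z0,z1):
    w=W.reshape(-1,3); return w[(np.hypot(w[:,0]-x,w[:,1]-y)<rad)&(w[:,2]>z0)&(w[:,2]<z1)]
def circ(t,r=None):
    # r None: fit radius ; median-robust
    if r is None: return least_squares(lambda q:np.hypot(*(t[:,:2]-q[:2]).T)-q[2],[*t[:,:2].mean(0),.02],loss="soft_l1",f_scale=.001).x
    return least_squares(lambda q:np.hypot(*(t[:,:2]-q[:2]).T)-r,t[:,:2].mean(0),loss="soft_l1",f_scale=.001).x
E
python3 - <<'E'
from h import *
s,p,W,c=wrist("w1"); print(s["position"],s["ee_rot"],s["joints"],s["width"]); print(c)
for n,x,y,h,r in(("a",.581,-.346,.05,.011),("d",.414,-.34,.076,.0235),("c",.576,-.204,.066,.019)):
    t=near(W,x,y,.035,h-.004,h+.004); b=near(W,x,y,.045,.012,h-.016)
    print(n,len(t),t.mean(0),len(b),circ(b,r) if len(b)>10 else"",circ(b) if len(b)>10 else "")
W0=cloud(*(np.load("top0.npz")[k] for k in"pd"),__import__("cell").calibration("top"))
W2=cloud(*(np.load("scene0.npz")[k] for k in"pd"),__import__("cell").calibration("scene"))
A=np.vstack([W0.reshape(-1,3),W2.reshape(-1,3)])
for n,x,y in(("b",.44,.367),("a",.562,.354),("c",.429,.233),("d",.578,.244),("oc",.576,-.204)):
  for z0,z1 in((.1,.2),(.2,.3),(.3,.4),(.4,.5)):
    m=A[(A[:,2]>z0)&(A[:,2]<z1)&(A[:,0]>.2)]; r=np.hypot(m[:,0]-x,m[:,1]-y); i=np.argmin(r); print(n,z0,r[i].round(3),m[i].round(3))
E
```

```text
[ 0.58331068 -0.34338923  0.15062605] [-3.09066062e+00 -5.57643004e-01 -7.94540379e-04] [ 0.49417464  0.58375485 -0.06387863  1.5170863   0.03944608  1.04221359
 -0.79283536] 0.5496898865109041
{'fx': 325.19226210127806, 'fy': 325.19226210127806, 'cx': 283.0248009878782, 'cy': 212.44480558156457, 'mount': array([[-1.01172435e-03, -9.52628962e-01, -3.04133255e-01,
         8.29384913e-02],
       [ 9.99998152e-01, -1.46099325e-03,  1.24965618e-03,
        -6.75467537e-04],
       [-1.63479530e-03, -3.04131429e-01,  9.52628680e-01,
        -1.58692681e-01],
       [ 0.00000000e+00,  0.00000000e+00,  0.00000000e+00,
         1.00000000e+00]])}
a 356 [ 0.58115363 -0.34776264  0.05020198] 143 [ 0.58010503 -0.34834901] [ 0.57978795 -0.34849531  0.01130097]
d 0 [nan nan nan] 654 [ 0.41201423 -0.34148073] [ 0.41208181 -0.34150349  0.02343431]
c 740 [ 0.57670227 -0.20766492  0.06628998] 639 [ 0.57531347 -0.20599437] [ 0.57524755 -0.20590787  0.01909303]
b 0.1 0.138 [0.543 0.459 0.172]
b 0.2 0.17 [0.535 0.507 0.237]
b 0.3 0.109 [0.502 0.457 0.4  ]
b 0.4 0.055 [0.459 0.419 0.459]
a 0.1 0.087 [0.557 0.441 0.172]
a 0.2 0.145 [0.549 0.499 0.297]
a 0.3 0.11 [0.532 0.459 0.399]
a 0.4 0.105 [0.495 0.435 0.448]
c 0.1 0.177 [0.545 0.1   0.179]
c 0.2 0.229 [0.568 0.051 0.279]
c 0.3 0.218 [0.527 0.039 0.379]
c 0.4 0.188 [0.462 0.418 0.46 ]
d 0.1 0.112 [0.642 0.152 0.105]
d 0.2 0.152 [0.666 0.12  0.241]
d 0.3 0.149 [0.66  0.12  0.309]
d 0.4 0.156 [0.679 0.124 0.497]
oc 0.1 0.125 [ 0.585 -0.08   0.166]
oc 0.2 0.178 [ 0.576 -0.026  0.295]
oc 0.3 0.138 [ 0.538 -0.071  0.399]
oc 0.4 0.128 [ 0.502 -0.1    0.447]<stdin>:5: RuntimeWarning: Mean of empty slice.
  ret = um.true_divide(
```

View pics/w1.png

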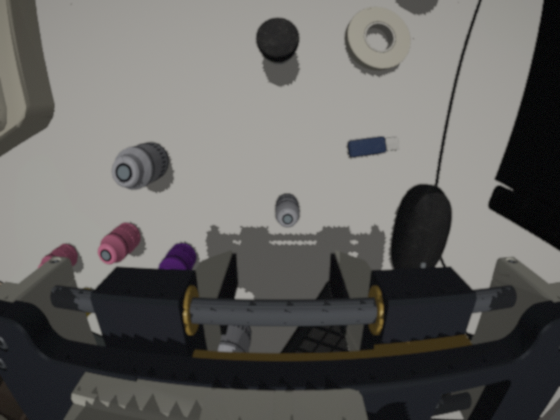

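The wrist view shows a at (288,212), c at (138,168), d partly hidden at (235,335), and the oil bottle at (278,38). Both microscopes' eyepieces stand high near the path, so I'll measure how wide and tall the wrist link is.

```bash
python3 - <<'E'
from h import *; from cell import *
P=[]
for n in("scene","top"):
    p,d=get_image(n); P.append(cloud(p,d,calibration(n)).reshape(-1,3)); cv2.imwrite(f"pics/{n}1.png",p[:,:,::-1])
A=np.vstack(P);A=A[A[:,2]>.2]
az=np.arctan2(-.3434,.5833);u=np.array([np.cos(az),np.sin(az)]);v=np.array([-u[1],u[0]])
rr=A[:,:2]@u;l=A[:,:2]@v
for z in np.arange(.2,1.1,.05):
    m=(A[:,2]>z)&(A[:,2]<z+.05)&(abs(l)<.2)&(rr>.15)&(rr<.9)
    if m.sum()>5: print(z.round(2),m.sum(),"radial",np.percentile(rr[m],[1,99]).round(3),"lat",np.percentile(l[m],[1,99]).round(3))
E
```

```text
0.2 1902 radial [0.583 0.736] lat [-0.077  0.077]
0.25 3154 radial [0.586 0.757] lat [-0.073  0.085]
0.3 2094 radial [0.618 0.697] lat [-0.036  0.059]
0.35 2373 radial [0.153 0.697] lat [-0.036  0.046]
0.4 3086 radial [0.151 0.699] lat [-0.069  0.198]
0.45 5446 radial [0.151 0.709] lat [-0.09   0.199]
0.5 8580 radial [0.151 0.72 ] lat [-0.086  0.059]
0.55 9188 radial [0.152 0.704] lat [-0.081  0.054]
0.6 4553 radial [0.351 0.627] lat [-0.01   0.035]
0.65 7319 radial [0.278 0.539] lat [-0.011  0.034]
0.7 8375 radial [0.293 0.456] lat [-0.011  0.037]
0.75 6626 radial [0.306 0.38 ] lat [-0.013  0.036]
```

View pics/scene1.png

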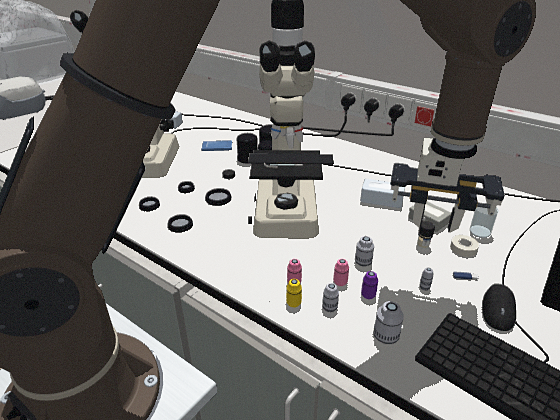

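```bash
python3 - <<'E'
from h import *; from cell import *
s=readout.observe();print(s["clock"],s["position"],s["ee_rot"])
A=np.vstack([cloud(*(np.load(n+"0.npz")[k] for k in"pd"),calibration(n)).reshape(-1,3) for n in("top","scene")])
for y in np.arange(-.15,.2,.05):
    print(y.round(2),[ (m[:,0].min().round(3) if len(m:=A[(abs(A[:,1]-y)<.025)&(A[:,2]>z0)&(A[:,2]<z1)&(A[:,0]>.3)]) else None) for z0,z1 in((.02,.1),(.1,.3),(.3,.42),(.42,.6))])
E
```

```text
1.25 [ 0.5821491  -0.34262175  0.14964597] [-3.08786822e+00 -5.61233022e-01  2.58057872e-03]
-0.15 [np.float64(0.359), np.float64(1.052), np.float64(1.112), np.float64(1.112)]
-0.1 [np.float64(0.41), np.float64(0.579), np.float64(0.515), np.float64(0.47)]
-0.05 [np.float64(0.544), np.float64(0.544), np.float64(0.476), np.float64(0.436)]
0.0 [np.float64(0.506), np.float64(0.509), np.float64(0.469), np.float64(0.448)]
0.05 [np.float64(0.498), np.float64(0.49), np.float64(0.506), np.float64(0.555)]
0.1 [np.float64(0.507), np.float64(0.527), np.float64(0.606), np.float64(0.629)]
0.15 [np.float64(0.594), np.float64(0.595), np.float64(0.725), np.float64(0.683)]
```

Emit:
move_arm(
  series=[
    [-0.003,-0.005,-0.05,0,0,0],
    [-0.003,-0.005,-0.1,0,0,0],
    [-0.003,-0.005,-0.14,0,0,0],
    [-0.003,-0.005,-0.17,0,0,0],
    [-0.003,-0.005,-0.181,0,0,0],
  ],
)

```text
clock: 1.75
position: [0.5759, -0.3506, 0.0137]
ee_rot: [-3.091, -0.551, 0.006]
force: [-1.9, -0.3, -1.1]
width: 0.55
gripper_force: 0.0
```

Emit:
move_arm(
  series=[
    [0,0,0,0,0,0],
    [0,0,0,0,0,0],
    [0,0,0,0,0,0],
    [0,0,0,0,0,0],
    [0,0,0,0,0,0],
  ],
  claw=-1,
  squeeze=15,
)

```text
clock: 2.25
position: [0.5793, -0.3502, 0.0172]
ee_rot: [3.091, 0.554, 0.002]
force: [-0.7, 1.0, 5.6]
width: 0.233
gripper_force: 14.9
```

Emit:
move_arm(
  series=[
    [0,0,0,0,0,0],
    [0,0,0,0,0,0],
    [0,0,0.01,0,0,0],
    [0,0,0.03,0,0,0],
    [0,0,0.07,0,0,0],
  ],
)

```text
clock: 2.75
position: [0.5771, -0.3491, 0.0677]
ee_rot: [-3.09, -0.554, 0.005]
force: [0.4, 0.3, 0.1]
width: 0.233
gripper_force: 14.9
```

Emit:
move_arm(
  series=[
    [-0.05,0.014,0.024,0,0,0.14],
    [-0.1,0.028,0.048,0,0,0.28],
    [-0.15,0.042,0.072,0,0,0.42],
    [-0.2,0.056,0.1,0,0,0.56],
    [-0.238,0.067,0.121,0,0,0.7],
  ],
)

```text
clock: 3.25
position: [0.3979, -0.2994, 0.1612]
ee_rot: [2.683, 1.632, -0.001]
force: [-0.1, 0.3, -0.4]
width: 0.231
gripper_force: 14.8
```

Emit:
move_arm(
  series=[
    [-0.015,0.053,0,0,0,0.14],
    [-0.03,0.107,0,0,0,0.28],
    [-0.045,0.16,0,0,0,0.42],
    [-0.06,0.213,0,0,0,0.56],
    [-0.073,0.267,0,0,0,0.7],
  ],
)

```text
clock: 3.75
position: [0.3447, -0.0983, 0.1602]
ee_rot: [1.919, 2.485, -0.001]
force: [1.0, 0.2, -1.1]
width: 0.236
gripper_force: 14.8
```

Emit:
move_arm(
  series=[
    [0,0.053,0,0,0,0.14],
    [0,0.107,0,0,0,0.28],
    [0,0.16,0,0,0,0.42],
    [0,0.213,0,0,0,0.56],
    [0,0.267,0,0,0,0.7],
  ],
)

```text
clock: 4.25
position: [0.3454, 0.1021, 0.1603]
ee_rot: [0.901, 3.007, -0.001]
force: [0.7, -1.3, -1.2]
width: 0.231
gripper_force: 14.8
```

Emit:
move_arm(
  series=[
    [0.02,0.045,0,0,0,0.14],
    [0.04,0.09,0,0,0,0.28],
    [0.06,0.136,0,0,0,0.42],
    [0.08,0.18,0,0,0,0.56],
    [0.1,0.227,0,0,0,0.7],
  ],
)

```text
clock: 4.75
position: [0.4213, 0.272, 0.16]
ee_rot: [-0.236, 3.131, -0.002]
force: [0.3, -0.1, -0.7]
width: 0.232
gripper_force: 14.9
```

Emit:
move_arm(
  series=[
    [0.02,0.01,0,0,0,0.14],
    [0.04,0.02,0,0,0,0.28],
    [0.06,0.03,0,0,0,0.42],
    [0.08,0.035,0,0,0,0.56],
    [0.1,0.04,0,0,0,0.7],
  ],
)

```text
clock: 5.25
position: [0.4964, 0.3009, 0.1601]
ee_rot: [-1.343, 2.839, -0.002]
force: [-0.3, 1.0, -1.1]
width: 0.233
gripper_force: 14.9
```

```bash
python3 - <<'E'
from h import *
s,p,W,c=wrist("w2"); print(s["position"],s["ee_rot"],s["joints"])
for n,x,y,ri,ro in(("a",.562,.354,.0145,.0235),("b",.4402,.367,.0185,.0275),("c",.429,.233,.0225,.0315),("d",.578,.244,.027,.036)):
    t=near(W,x,y,ro+.012,.0095,.02); f=near(W,x,y,ro-.004,.001,.008)
    print(n,len(t),circ(t) if len(t)>10 else"",np.median(t[:,2]), (t[:,:2].min(0)+t[:,:2].max(0))/2,np.ptp(t[:,:2],axis=0))
E
```

```text
[0.49639422 0.30090735 0.16008071] [-1.34298960e+00  2.83925630e+00 -2.41409496e-03] [ 0.05053406  0.66155082 -1.0648648   1.70918192  0.62958515  1.15573058
  1.26060299]
  return _methods._mean(a, axis=axis, dtype=dtype,
  ret = ret.dtype.type(ret / rcount)
Traceback (most recent call last):
ValueError: zero-size array to reduction operation minimum which has no identity
```

View pics/w2.png

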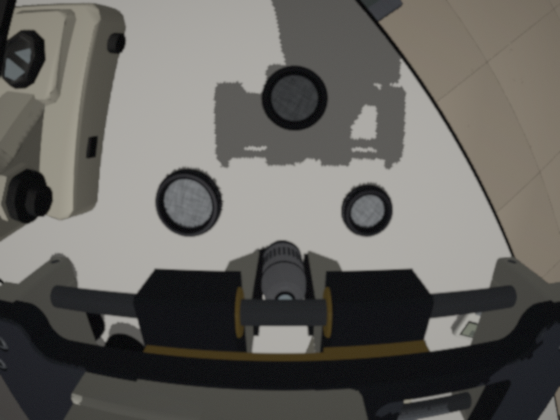

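The wrist view has case c at (295,97), d at (189,202) and b at (366,209). Case a is hidden under the hand, and objective a is held upright at (285,275). I'll check the wrist measurements against the top ones on b, c and d.

```bash
cat >> h.py <<'E'
def cases(name):
    s,p,W,c=wrist(name); print(s["position"],s["ee_rot"],s["joints"].round(2))
    for n,x,y,ro in(("a",.562,.354,.0235),("b",.4402,.367,.0275),("c",.429,.233,.0315),("d",.578,.244,.036)):
        t=near(W,x,y,ro+.012,.0095,.02)
        if len(t)>50: print(n,len(t),circ(t).round(4),np.median(t[:,2]).round(4), ((t[:,:2].min(0)+t[:,:2].max(0))/2).round(4),np.ptp(t[:,:2],axis=0).round(4))
    return s,p,W,c
E
python3 -c "
from h import *
s,p,W,c=cases('w3')
M=c['mount'];T=(R.from_rotvec(s['ee_rot']).inv().apply((W.reshape(-1,3)-s['position'])))
t=T[(abs(T[:,0])<.03)&(abs(T[:,1])<.012)&(T[:,2]<.02)&(T[:,2]>-.05)]
for a in (-.04,-.03,-.02,-.01,0,.01):
    q=t[(t[:,2]>a)&(t[:,2]<a+.01)]
    if len(q): print(a,len(q),q.min(0),q.max(0),np.median(q,0))
"
```

```text
[0.49911457 0.30067647 0.15973607] [-1.35245581e+00  2.83356798e+00 -2.39871636e-03] [ 0.05  0.66 -1.06  1.71  0.63  1.16  1.27]
b 914 [0.4397 0.3664 0.0224] 0.0136 [0.4399 0.3674] [0.0518 0.0516]
c 1428 [0.4274 0.233  0.0262] 0.0139 [0.427 0.233] [0.0599 0.0601]
d 1315 [0.5763 0.2438 0.0307] 0.0138 [0.5772 0.2441] [0.0685 0.0688]
-0.04 777 [-0.00063151 -0.01199954 -0.03996464] [ 0.01036721  0.01198819 -0.03001401] [ 0.00561372  0.00061477 -0.03309101]
-0.03 796 [-0.00550701 -0.01193521 -0.02998811] [ 0.01244056  0.01199361 -0.02000526] [ 0.00884385  0.00016131 -0.02543913]
-0.02 453 [-0.00981007 -0.01195349 -0.01999741] [ 0.01227376  0.01198785 -0.01006501] [ 0.00963492 -0.00083301 -0.01542159]
-0.01 383 [ 0.00323998 -0.01194757 -0.00998365] [ 1.26370054e-02  1.19535820e-02 -3.98078466e-06] [ 0.0099577  -0.00037615 -0.00511806]
0 250 [ 3.12867207e-03 -1.06242755e-02  3.14473752e-05] [0.01252614 0.01030905 0.00992648] [ 0.0106371  -0.00042787  0.00566813]
0.01 24 [ 0.00541494 -0.00953814  0.01005777] [0.0121109  0.00927785 0.01641728] [ 0.00998122 -0.00128162  0.01073806]
```

Emit:
move_arm(
  series=[
    [0.022,0.018,0,0,0,0.06],
    [0.044,0.036,0,0,0,0.12],
    [0.066,0.054,0,0,0,0.18],
    [0.082,0.067,0,0,0,0.22],
    [0.088,0.0715,0,0,0,0.24],
  ],
)

```text
clock: 5.85
position: [0.5617, 0.3553, 0.1597]
ee_rot: [-1.679, 2.655, -0.0]
force: [0.2, -0.3, -0.4]
width: 0.238
gripper_force: 14.9
```

Emit:
move_arm(
  series=[
    [0,0,-0.03,0,0,0],
    [0,0,-0.06,0,0,0],
    [0,0,-0.09,0,0,0],
    [0,0,-0.12,0,0,0],
    [0,0,-0.13,0,0,0],
  ],
)

```text
clock: 6.35
position: [0.5601, 0.3531, 0.0599]
ee_rot: [1.677, -2.653, 0.002]
force: [0.2, 0.8, -0.2]
width: 0.237
gripper_force: 14.9
```

```bash
python3 -c "
from h import *
s,p,W,c=cases('w4'); print(s['force'],s['clock'])"
```

```text
[0.56013775 0.35305306 0.05993173] [ 1.67702040e+00 -2.65271189e+00  2.17021865e-03] [-0.07  0.89 -1.    1.58  0.8   1.13  1.44]
a 1275 [0.5602 0.3524 0.0181] 0.0137 [0.561  0.3531] [0.0434 0.0423]
b 1830 [0.4408 0.3669 0.0223] 0.0137 [0.4399 0.3681] [0.0516 0.0521]
c 1202 [0.4288 0.2338 0.0262] 0.0137 [0.4291 0.2447] [0.0563 0.0366]
d 3316 [0.5768 0.2446 0.0304] 0.0138 [0.5776 0.2442] [0.0688 0.0686]
[ 0.18385971  0.77592136 -0.16002131] 6.35
```

View pics/w4.png

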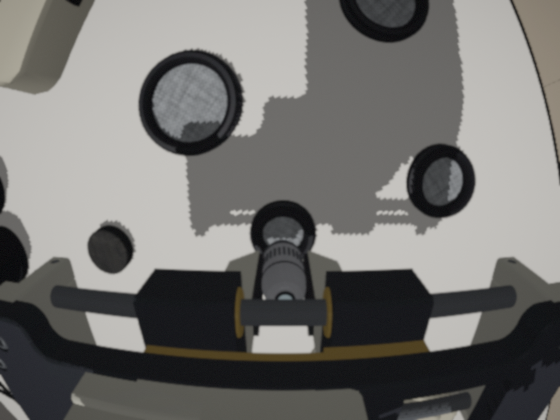

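Case a is at (284,228), right under the held objective. Lowering and releasing.

Emit:
move_arm(
  series=[
    [0,-0.001,-0.015,0,0,0],
    [0,-0.001,-0.03,0,0,0],
    [0,-0.001,-0.042,0,0,0],
    [0,-0.001,-0.05,0,0,0],
    [0,-0.001,-0.0555,0,0,0],
  ],
)

```text
clock: 6.9
position: [0.5621, 0.3539, 0.0203]
ee_rot: [-1.68, 2.653, -0.001]
force: [-1.7, -4.4, 23.0]
width: 0.232
gripper_force: 15.0
```

Emit:
move_arm(
  series=[
    [0,0,0,0,0,0],
    [0,0,0,0,0,0],
  ],
)

```text
clock: 7.1
position: [0.5618, 0.3542, 0.0204]
ee_rot: [-1.681, 2.653, -0.0]
force: [1.3, -1.3, 1.7]
width: 0.231
gripper_force: 15.0
```

Emit:
move_arm(
  series=[
    [0,0,0,0,0,0],
    [0,0,0,0,0,0],
    [0,0,0,0,0,0],
    [0,0,0.02,0,0,0],
    [0,0,0.06,0,0,0],
  ],
  claw=-0.05,
)

```text
clock: 7.6
position: [0.5603, 0.353, 0.0643]
ee_rot: [1.68, -2.65, 0.0]
force: [0.4, -0.0, -0.0]
width: 0.474
gripper_force: 0.0
```

Emit:
move_arm(
  series=[
    [0,0,0.04,0,0,0],
    [0,0,0.09,0,0,0],
    [-0.04,-0.02,0.12,0,0,0],
    [-0.09,-0.06,0.12,0,0,0],
    [-0.12,-0.08,0.12,0,0,0],
  ],
)

```text
clock: 8.1
position: [0.469, 0.2929, 0.1567]
ee_rot: [-1.683, 2.652, -0.002]
force: [0.1, -1.2, 0.3]
width: 0.471
gripper_force: 0.0
```

```bash
python3 - <<'E'
from h import *; from cell import *
s=readout.observe();print(s["position"],s["ee_rot"],s["joints"].round(2))
p,d=get_image("top");W=cloud(p,d,calibration("top"))
t=near(W,.562,.354,.02,.03,.08);print(len(t),t.max(0),t[t[:,2]>.047].mean(0))
cv2.imwrite("pics/t2.png",cv2.resize(p[150:300,90:240],(600,600))[:,:,::-1])
E
```

```text
[0.46903347 0.29294301 0.1567096 ] [-1.68281315e+00  2.65223972e+00 -2.07449083e-03] [ 0.1   0.66 -1.14  1.78  0.66  1.15  1.44]Traceback (most recent call last):
  File "<stdin>", line 4, in <module>
    return umr_maximum(a, axis, None, out, keepdims, initial, where)
ValueError: zero-size array to reduction operation maximum which has no identity
```

Emit:
move_arm(
  series=[
    [-0.034,-0.052,0,0,0,-0.116],
    [-0.067,-0.104,0,0,0,-0.232],
    [-0.1,-0.156,0,0,0,-0.348],
    [-0.134,-0.208,0,0,0,-0.464],
    [-0.168,-0.259,0,0,0,-0.58],
  ],
)

```text
clock: 8.65
position: [0.3442, 0.0988, 0.1554]
ee_rot: [-0.805, 3.037, -0.001]
force: [0.8, -1.0, 0.4]
width: 0.471
gripper_force: 0.0
```

Emit:
move_arm(
  series=[
    [0,-0.053,0,0,0,-0.116],
    [0,-0.107,0,0,0,-0.232],
    [0,-0.16,0,0,0,-0.348],
    [0,-0.213,0,0,0,-0.464],
    [0,-0.267,0,0,0,-0.58],
  ],
  claw=0.2,
)

```text
clock: 9.15
position: [0.3455, -0.1019, 0.1561]
ee_rot: [0.14, 3.137, -0.002]
force: [0.8, -0.4, 0.8]
width: 0.602
gripper_force: 0.0
```

Emit:
move_arm(
  series=[
    [0.015,-0.027,0,0,0,-0.116],
    [0.03,-0.054,0,0,0,-0.232],
    [0.045,-0.081,0,0,0,-0.348],
    [0.06,-0.108,0,0,0,-0.464],
    [0.073,-0.133,0,0,0,-0.58],
  ],
)

```text
clock: 9.65
position: [0.4011, -0.2008, 0.156]
ee_rot: [1.072, 2.952, -0.0]
force: [0.3, 0.1, -0.4]
width: 0.602
gripper_force: 0.0
```

```bash
cat >> h.py <<'E'
OB={"a":(.5606,.3535,.054,.011),"b":(.412,-.219,.058,.015),"c":(.5753,-.206,.066,.019),"d":(.412,-.3415,.076,.0235)}
def objs(name):
    s,p,W,c=wrist(name); q=R.from_rotvec(s["ee_rot"]).as_matrix()
    print(s["clock"],s["position"].round(4),"closing az",np.degrees(np.arctan2(q[1,1],q[0,1])).round(1),"toolz",q[:,2].round(3),"J",s["joints"].round(2),s["force"].round(1))
    for n,(x,y,h,r) in OB.items():
        b=near(W,x,y,r+.014,.014,h-.016); t=near(W,x,y,r+.01,h-.004,h+.004)
        if len(b)>50: print(n,len(b),"body",circ(b,r).round(4),"top",t.mean(0).round(4) if len(t) else "")
    return s,p,W,c
E
python3 -c "
from h import *
objs('w5')
from cell import *
p,d=get_image('top');W=cloud(p,d,calibration('top'))
t=near(W,.562,.354,.02,.03,.08);print(len(t),t.max(0),t[t[:,2]>.05].mean(0))
cv2.imwrite('pics/t2.png',cv2.resize(p[150:300,90:240],(600,600))[:,:,::-1])
"
```

```text
9.65 [ 0.4011 -0.2008  0.156 ] closing az 50.1 toolz [ 0.001 -0.001 -1.   ] J [ 0.99  0.34 -0.79  2.03  0.31  0.89  0.9 ] [ 0.3  0.1 -0.4]
b 278 body [ 0.4106 -0.22  ] top [ 0.4095 -0.219   0.0585]
77 [0.57151934 0.36207629 0.05930899] [0.56200937 0.35277956 0.05433837]
```

View pics/t2.png

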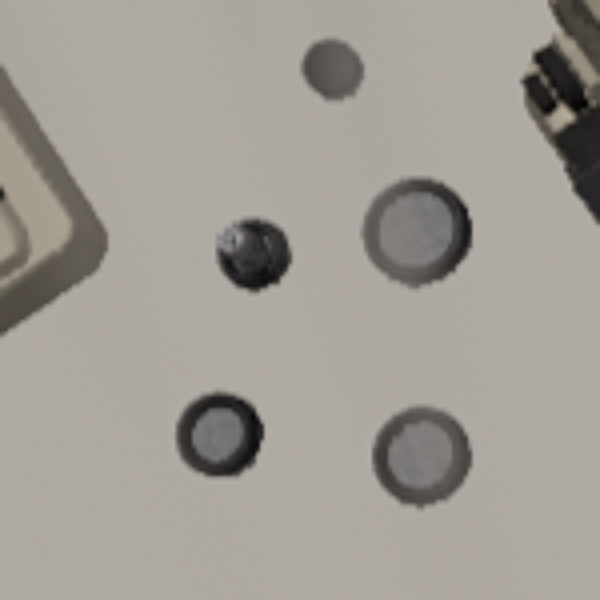

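Objective a sits in its case, with its top 4 mm higher than when it stood on the table. Next is b, with the tool leaned 15° so the wrist clears the left microscope's eyepieces when placing.

Emit:
move_arm(
  series=[
    [0.005,-0.008,0,-0.05,-0.06,0],
    [0.01,-0.015,-0.01,-0.1,-0.12,0],
    [0.019,-0.03,-0.03,-0.15,-0.18,0],
    [0.019,-0.03,-0.06,-0.161,-0.192,0],
    [0.019,-0.03,-0.08,-0.161,-0.192,0],
  ],
)

```text
clock: 10.25
position: [0.4134, -0.2215, 0.0948]
ee_rot: [0.977, 2.722, -0.132]
force: [0.2, -1.2, -0.1]
width: 0.601
gripper_force: 0.0
```

```bash
python3 -c "
from h import *
objs('w6')"
```

```text
10.25 [ 0.4134 -0.2215  0.0948] closing az 50.5 toolz [ 0.199 -0.167 -0.966] J [ 0.81  0.32 -0.61  2.28  0.71  0.46  0.51] [ 0.2 -1.2 -0.1]
b 741 body [ 0.4104 -0.2202] top [ 0.4086 -0.2183  0.0583]
d 765 body [ 0.382  -0.3088] top
```

View pics/w6.png

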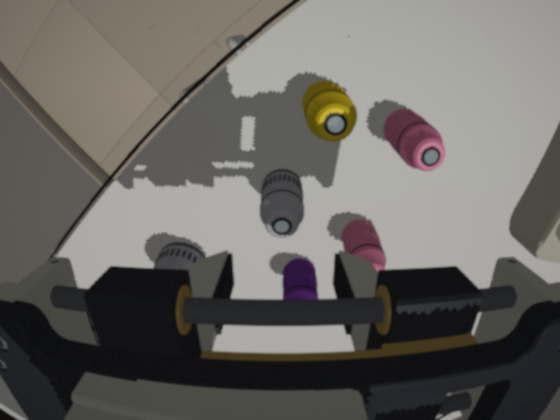

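b is at (282,205), centred between the fingers; the yellow (330,110), pink and purple look-alikes are clear of them. Descending and gripping.

Emit:
move_arm(
  series=[
    [0,0,-0.03,0,0,0],
    [0,0,-0.06,0,0,0],
    [0,0,-0.085,0,0,0],
    [0,0,-0.098,0,0,0],
    [0,0,-0.103,0,0,0],
  ],
)

```text
clock: 10.8
position: [0.4147, -0.222, 0.0178]
ee_rot: [0.978, 2.722, -0.132]
force: [0.4, 0.7, 0.3]
width: 0.598
gripper_force: 0.0
```

Emit:
move_arm(
  series=[
    [0,0,0,0,0,0],
    [0,0,0,0,0,0],
    [0,0,0,0,0,0],
    [0,0,0,0,0,0],
    [0,0,0,0,0,0],
  ],
  claw=-1,
  squeeze=18,
)

```text
clock: 11.3
position: [0.4147, -0.2231, 0.0184]
ee_rot: [0.982, 2.719, -0.132]
force: [-1.0, -0.1, 6.8]
width: 0.321
gripper_force: 18.0
```

Emit:
move_arm(
  series=[
    [0,0,0,0,0,0],
    [0,0,0.01,0,0,0],
    [0,0,0.03,0,0,0],
    [0,0,0.07,0,0,0],
    [0,0,0.12,0,0,0],
  ],
)

```text
clock: 11.8
position: [0.413, -0.2217, 0.1077]
ee_rot: [0.981, 2.725, -0.13]
force: [-0.3, -2.4, -1.7]
width: 0.321
gripper_force: 18.0
```

Emit:
move_arm(
  series=[
    [-0.008,0.033,0.025,0,0,0.08],
    [-0.016,0.066,0.05,0,0,0.16],
    [-0.024,0.1,0.056,0,0,0.24],
    [-0.032,0.133,0.056,0,0,0.32],
    [-0.039,0.163,0.056,0,0,0.4],
  ],
)

```text
clock: 12.3
position: [0.3843, -0.0996, 0.15]
ee_rot: [0.388, 2.855, -0.055]
force: [-0.4, 0.2, -0.9]
width: 0.322
gripper_force: 18.0
```

Emit:
move_arm(
  series=[
    [0,0.053,0,0,0,0.1],
    [0,0.107,0,0,0,0.2],
    [0,0.16,0,0,0,0.3],
    [0,0.213,0,0,0,0.4],
    [0,0.267,0,0,0,0.5],
  ],
)

```text
clock: 12.8
position: [0.3845, 0.1007, 0.1499]
ee_rot: [-0.364, 2.858, 0.045]
force: [0.4, -0.5, -0.7]
width: 0.321
gripper_force: 18.0
```

Emit:
move_arm(
  series=[
    [0.007,0.048,0,0,0,0.08],
    [0.014,0.096,0,0,0,0.16],
    [0.02,0.144,0,0,0,0.24],
    [0.027,0.192,0,0,0,0.32],
    [0.033,0.24,0,0,0,0.4],
  ],
)

```text
clock: 13.3
position: [0.4097, 0.2809, 0.1496]
ee_rot: [-0.954, 2.73, 0.123]
force: [1.0, 0.1, -0.3]
width: 0.327
gripper_force: 18.0
```

```bash
python3 -c "
from h import *
s,p,W,c=cases('w7'); q=R.from_rotvec(s['ee_rot']).as_matrix();print(q.round(3)); print(s['force'])
T=R.from_rotvec(s['ee_rot']).inv().apply(W.reshape(-1,3)-s['position'])
"
```

```text
[0.40965082 0.28085889 0.14958009] [-0.95374716  2.7296706   0.12292155] [ 0.18  0.39 -1.11  2.14  0.68  0.66  0.88]
b 844 [0.4385 0.3661 0.0226] 0.0136 [0.4397 0.3666] [0.0525 0.0508]
c 1459 [0.4259 0.2325 0.0263] 0.0138 [0.4266 0.2329] [0.0588 0.0599]
d 696 [0.5752 0.2433 0.0307] 0.0136 [0.5756 0.244 ] [0.0664 0.069 ]
[[-0.756 -0.623  0.203]
 [-0.602  0.783  0.16 ]
 [-0.259 -0.002 -0.966]]
[ 0.96885531  0.05808975 -0.29828971]
```

Emit:
move_arm(
  series=[
    [0.01,0.03,0,0,0,0],
    [0.02,0.06,0,0,0,0],
    [0.033,0.09,0,0,0,0],
    [0.042,0.113,0,0,0,0],
    [0.045,0.12,0,0,0,0],
  ],
)

```text
clock: 13.85
position: [0.4436, 0.3713, 0.1499]
ee_rot: [-0.95, 2.73, 0.125]
force: [-0.7, -0.4, -1.6]
width: 0.32
gripper_force: 18.0
```

Emit:
move_arm(
  series=[
    [0,0,-0.03,0,0,0],
    [0,0,-0.06,0,0,0],
    [0,0,-0.09,0,0,0],
    [0,0,-0.12,0,0,0],
    [0,0,-0.13,0,0,0],
  ],
)

```text
clock: 14.35
position: [0.4426, 0.3676, 0.0502]
ee_rot: [-0.949, 2.734, 0.121]
force: [-0.1, 0.6, -0.8]
width: 0.322
gripper_force: 18.0
```

```bash
python3 -c "
from h import *
s,p,W,c=cases('w8'); print(s['force'])
for z in (.044,.052,.06,.068,.076,.084):
    t=near(W,.44,.367,.03,z,z+.008); print(z,len(t),circ(t,.015) if len(t)>20 else '')
"
```

```text
[0.44263005 0.36760037 0.05024294] [-0.94942825  2.73394471  0.12053002] [-0.2   0.61 -0.82  2.07  1.    0.59  0.52]
b 1695 [0.4379 0.3667 0.0221] 0.0137 [0.4387 0.3679] [0.0502 0.0516]
c 3367 [0.4258 0.2341 0.0262] 0.0138 [0.4256 0.2331] [0.0603 0.0599]
d 1245 [0.5749 0.2445 0.0307] 0.0136 [0.5734 0.2442] [0.0619 0.0686]
[-0.07647896  0.60245639 -0.83762212]
0.044 528 [0.4389106  0.36484507]
0.052 887 [0.43867082 0.36480368]
0.06 1056 [0.43861723 0.36496085]
0.068 1132 [0.4385098  0.36472359]
0.076 1539 [0.43995898 0.36589264]
0.084 778 [0.4322437  0.35925971]
```

View pics/w8.png

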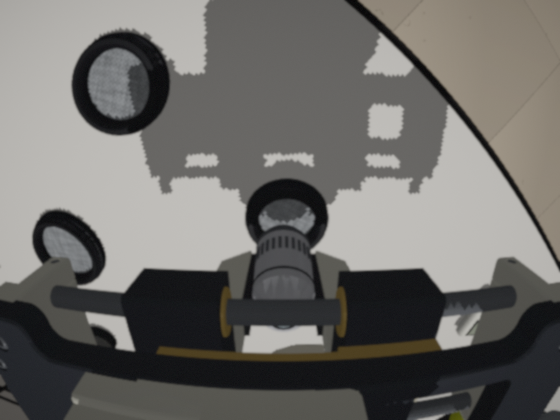

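Objective b is vertical above case b at (287,217), within 2 mm. Lowering.

Emit:
move_arm(
  series=[
    [0,0.002,-0.012,0,0,0],
    [0,0.002,-0.022,0,0,0],
    [0,0.002,-0.03,0,0,0],
    [0,0.002,-0.036,0,0,0],
    [0,0.002,-0.04,0,0,0],
  ],
)

```text
clock: 14.9
position: [0.4438, 0.3713, 0.0223]
ee_rot: [-0.949, 2.73, 0.123]
force: [-2.9, -6.2, 25.8]
width: 0.322
gripper_force: 18.0
```

Emit:
move_arm(
  series=[
    [0,0,0,0,0,0],
    [0,0,0,0,0,0],
  ],
)

```text
clock: 15.1
position: [0.4436, 0.3714, 0.0225]
ee_rot: [-0.949, 2.73, 0.123]
force: [0.5, -0.9, -1.5]
width: 0.326
gripper_force: 18.0
```

Emit:
move_arm(
  series=[
    [0,0,0,0,0,0],
    [0,0,0,0,0,0],
    [0,0,0,0,0,0],
    [0,0,0.02,0,0,0],
    [0,0,0.06,0,0,0],
  ],
  claw=0.05,
)

```text
clock: 15.6
position: [0.4426, 0.3703, 0.0661]
ee_rot: [-0.951, 2.734, 0.122]
force: [0.0, 0.1, 0.4]
width: 0.526
gripper_force: 0.0
```

Emit:
move_arm(
  series=[
    [0,0,0.05,0,0,0],
    [0,0,0.1,0,0,0],
    [-0.02,-0.06,0.1,0,0,0],
    [-0.04,-0.12,0.1,0,0,0],
    [-0.06,-0.18,0.1,0,0,0],
  ],
)

```text
clock: 16.1
position: [0.3979, 0.2351, 0.1424]
ee_rot: [-0.95, 2.73, 0.123]
force: [0.4, -0.1, 0.7]
width: 0.529
gripper_force: 0.0
```

Emit:
move_arm(
  series=[
    [-0.015,-0.04,0,-0.05,0.065,0],
    [-0.03,-0.08,0,-0.1,0.13,0],
    [-0.045,-0.12,0,-0.154,0.197,0],
    [-0.06,-0.16,0,-0.154,0.197,0],
    [-0.071,-0.182,0,-0.154,0.197,0],
  ],
)

```text
clock: 16.6
position: [0.3447, 0.0982, 0.1421]
ee_rot: [1.03, -2.967, -0.0]
force: [-0.0, -0.1, -0.1]
width: 0.524
gripper_force: 0.0
```

Emit:
move_arm(
  series=[
    [0,-0.053,0,0,0,0],
    [0,-0.107,0,0,0,0],
    [0,-0.16,0,0,0,0],
    [0,-0.213,0,0,0,0],
    [0,-0.267,0,0,0,0],
  ],
  claw=0.45,
)

```text
clock: 17.1
position: [0.3451, -0.1022, 0.1426]
ee_rot: [-1.031, 2.967, -0.001]
force: [1.3, -0.5, -0.6]
width: 0.721
gripper_force: 0.0
```

```bash
python3 -c "
from h import *
OB['b']=(.439,.367,.062,.015)
objs('w9')
from cell import *
p,d=get_image('top');W=cloud(p,d,calibration('top'))
t=near(W,.44,.367,.025,.03,.08);print(len(t),t[t[:,2]>.055].mean(0), t.min(0),t.max(0))
"
```

```text
17.1 [ 0.3451 -0.1022  0.1426] closing az 128.3 toolz [ 0.001 -0.    -1.   ] J [ 1.17  0.33 -1.2   2.21  0.41  0.85  1.95] [ 1.3 -0.5 -0.6]
d 1354 body [ 0.412  -0.3417] top [ 0.4097 -0.3386  0.0767]
143 [0.44105543 0.36748585 0.06202219] [0.42633496 0.35341771 0.03081712] [0.45561572 0.38046148 0.06746569]
```

b is seated: its top rose about 3.5 mm and it is centred. Joint 3 is close to its limit, so I'll unwind the yaw by half a turn on the way to c.

Emit:
move_arm(
  series=[
    [0.015,-0.032,0,0,0,-0.14],
    [0.03,-0.064,0,0,0,-0.28],
    [0.044,-0.096,0,0,0,-0.42],
    [0.058,-0.128,0,0,0,-0.56],
    [0.073,-0.16,0,0,0,-0.7],
  ],
)

```text
clock: 17.7
position: [0.4006, -0.2209, 0.1424]
ee_rot: [0.109, 3.139, -0.0]
force: [0.5, -0.1, -0.3]
width: 0.728
gripper_force: 0.0
```

Emit:
move_arm(
  series=[
    [0.013,-0.013,0,0,0,-0.14],
    [0.026,-0.026,0,0,0,-0.28],
    [0.04,-0.04,0,0,0,-0.42],
    [0.053,-0.053,0,0,0,-0.56],
    [0.067,-0.067,0,0,0,-0.7],
  ],
)

```text
clock: 18.2
position: [0.451, -0.2702, 0.1424]
ee_rot: [1.227, 2.892, 0.0]
force: [0.2, 0.5, -0.0]
width: 0.725
gripper_force: 0.0
```

Emit:
move_arm(
  series=[
    [0.02,0.003,0,0,0,-0.14],
    [0.04,0.006,0,0,0,-0.28],
    [0.06,0.009,0,0,0,-0.42],
    [0.083,0.011,0,0,0,-0.56],
    [0.107,0.013,0,0,0,-0.7],
  ],
)

```text
clock: 18.7
position: [0.5314, -0.2599, 0.1424]
ee_rot: [2.182, 2.26, -0.0]
force: [-0.6, -0.0, -0.5]
width: 0.726
gripper_force: 0.0
```

Emit:
move_arm(
  series=[
    [0,0,0,0,0,-0.14],
    [0,0,0,0,0,-0.28],
    [0,0,0,0,0,-0.42],
    [0.02,0.02,0,0,0,-0.56],
    [0.033,0.033,0,0,0,-0.7],
  ],
)

```text
clock: 19.2
position: [0.5563, -0.2345, 0.1424]
ee_rot: [-2.847, -1.328, -0.001]
force: [-0.1, 0.1, 0.7]
width: 0.727
gripper_force: 0.0
```

```bash
python3 -c "
from h import *
objs('w10')"
```

```text
19.2 [ 0.5563 -0.2345  0.1424] closing az -40.0 toolz [ 0.  0. -1.] J [ 0.51  0.5  -0.29  1.71  0.17  0.96 -0.54] [-0.1  0.1  0.7]
c 193 body [ 0.575  -0.2061] top [ 0.5759 -0.2052  0.0667]
d 622 body [ 0.4121 -0.3414] top
```

View pics/w10.png

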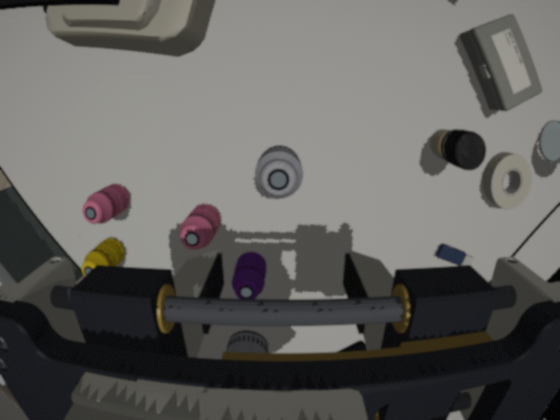

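c is the grey one at (279,172); the pink (107,203), (200,226), purple (249,275) and yellow ones are not wanted. Approaching and gripping c.

Emit:
move_arm(
  series=[
    [0.008,0.012,0,0,0,-0.05],
    [0.016,0.024,0,0,0,-0.1],
    [0.024,0.036,0,0,0,-0.15],
    [0.0264,0.04,-0.03,0,0,-0.15],
    [0.0264,0.04,-0.06,0,0,-0.15],
  ],
)

```text
clock: 19.75
position: [0.5761, -0.2049, 0.0975]
ee_rot: [2.936, 1.115, 0.002]
force: [0.4, -0.6, 0.4]
width: 0.726
gripper_force: 0.0
```

Emit:
move_arm(
  series=[
    [0,0,-0.03,0,0,0],
    [0,0,-0.06,0,0,0],
    [0,0,-0.085,0,0,0],
    [0,0,-0.1,0,0,0],
    [0,0,-0.104,0,0,0],
  ],
)

```text
clock: 20.25
position: [0.5743, -0.2057, 0.0182]
ee_rot: [-2.937, -1.111, 0.003]
force: [-0.1, 0.3, 0.7]
width: 0.726
gripper_force: 0.0
```

Emit:
move_arm(
  series=[
    [0,0,0,0,0,0],
    [0,0,0,0,0,0],
    [0,0,0,0,0,0],
    [0,0,0,0,0,0],
    [0,0,0,0,0,0],
  ],
  claw=-1,
  squeeze=22,
)

```text
clock: 20.75
position: [0.5755, -0.2063, 0.02]
ee_rot: [2.939, 1.108, 0.0]
force: [-0.9, -0.2, 5.5]
width: 0.41
gripper_force: 22.0
```

Emit:
move_arm(
  series=[
    [0,0,0,0,0,0],
    [0,0,0.01,0,0,0],
    [0,0,0.03,0,0,0],
    [0,0,0.07,0,0,0],
    [0,0,0.12,0,0,0],
  ],
)

```text
clock: 21.25
position: [0.574, -0.206, 0.11]
ee_rot: [-2.938, -1.108, 0.004]
force: [-0.8, -0.7, -2.9]
width: 0.406
gripper_force: 22.0
```

Emit:
move_arm(
  series=[
    [-0.033,-0.014,0.02,0,0,0.04],
    [-0.066,-0.028,0.04,0,0,0.08],
    [-0.1,-0.042,0.06,0,0,0.12],
    [-0.134,-0.057,0.067,0,0,0.16],
    [-0.167,-0.072,0.067,0,0,0.2],
  ],
)

```text
clock: 21.75
position: [0.4494, -0.2609, 0.1617]
ee_rot: [2.804, 1.411, 0.001]
force: [0.1, -0.4, -3.1]
width: 0.407
gripper_force: 22.0
```

Emit:
move_arm(
  series=[
    [-0.028,0.042,0,0,0,0.04],
    [-0.056,0.085,0,0,0,0.08],
    [-0.084,0.128,0,0,0,0.12],
    [-0.112,0.17,0,0,0,0.16],
    [-0.14,0.213,0,0,0,0.2],
  ],
)

```text
clock: 22.25
position: [0.344, -0.0994, 0.1604]
ee_rot: [2.642, 1.697, -0.0]
force: [1.5, 1.0, -2.8]
width: 0.41
gripper_force: 22.0
```

Emit:
move_arm(
  series=[
    [0,0.053,0,0,0,0.04],
    [0,0.107,0,0,0,0.08],
    [0,0.16,0,0,0,0.12],
    [0,0.213,0,0,0,0.16],
    [0,0.267,0,0,0,0.2],
  ],
)

```text
clock: 22.75
position: [0.3448, 0.1012, 0.1606]
ee_rot: [2.45, 1.963, 0.001]
force: [0.7, -0.7, -3.0]
width: 0.408
gripper_force: 22.0
```

Emit:
move_arm(
  series=[
    [0.017,0.027,0,0,0,0.05],
    [0.035,0.054,0,0,0,0.1],
    [0.052,0.08,0,0,0,0.15],
    [0.07,0.107,0,0,0,0.2],
    [0.087,0.133,0,0,0,0.22],
  ],
)

```text
clock: 23.25
position: [0.4108, 0.2003, 0.1605]
ee_rot: [2.208, 2.233, 0.0]
force: [-0.3, 0.3, -2.6]
width: 0.411
gripper_force: 22.0
```

```bash
python3 -c "
from h import *
s,p,W,c=cases('w11'); print(s['force'],s['clock'])
x,y=s['position'][:2]
for z in (.15,.16,.17,.18,.19):
    t=near(W,x,y,.03,z,z+.01); print(z,len(t),(circ(t,.019)-[x,y]).round(4) if len(t)>20 else '')
"
```

```text
[0.4107837  0.20026791 0.16046996] [2.20801956e+00 2.23260030e+00 1.00333841e-04] [ 0.02  0.33 -0.72  2.01  0.28  0.9  -0.84]
a 662 [0.5604 0.3533 0.0183] 0.0137 [0.5594 0.3535] [0.0414 0.0441]
b 882 [0.4397 0.368  0.0226] 0.0138 [0.4397 0.3673] [0.0517 0.0504]
c 1350 [0.4272 0.2336 0.026 ] 0.0139 [0.4276 0.2326] [0.0588 0.0598]
d 1222 [0.5759 0.2442 0.0307] 0.0138 [0.5767 0.2435] [0.0683 0.069 ]
[-0.34713769  0.25499181 -2.61817492] 23.25
0.15 394 [-0.0001  0.0001]
0.16 758 [-0.0001  0.0004]
0.17 938 [-0.      0.0004]
0.18 1124 [-0.      0.0005]
0.19 2267 [-0.     -0.0022]
```

Emit:
move_arm(
  series=[
    [0.008,0.015,0,0,0,0],
    [0.016,0.03,0,0,0,0],
    [0.0236,0.044,-0.02,0,0,0],
    [0.0236,0.044,-0.06,0,0,0],
    [0.0236,0.044,-0.1,0,0,0],
  ],
)

```text
clock: 23.8
position: [0.4287, 0.2332, 0.0844]
ee_rot: [2.211, 2.23, 0.002]
force: [0.2, -0.4, -2.2]
width: 0.41
gripper_force: 22.0
```

```bash
python3 -c "
from h import *
s,p,W,c=cases('w12'); print(s['force'],s['clock'])
x,y=s['position'][:2]
for z in (.08,.09,.1):
    t=near(W,x,y,.03,z,z+.01); print(z,len(t),(circ(t,.019)).round(4) if len(t)>20 else '')
"
```

```text
[0.42866545 0.23318172 0.08443901] [2.21096505e+00 2.22998222e+00 2.21402984e-03] [-0.11  0.48 -0.65  2.02  0.42  0.77 -1.01]
a 1104 [0.5602 0.3536 0.0183] 0.0138 [0.5597 0.3538] [0.0433 0.0435]
b 1531 [0.4397 0.3683 0.0227] 0.0138 [0.4395 0.3671] [0.0514 0.0502]
c 1472 [0.4271 0.2343 0.026 ] 0.014 [0.4271 0.2389] [0.0593 0.0496]
d 1822 [0.5759 0.2448 0.0307] 0.0138 [0.5773 0.2438] [0.0688 0.0694]
[ 0.18577238 -0.41918633 -2.19507921] 23.8
0.08 552 [0.4286 0.2335]
0.09 908 [0.4286 0.2336]
0.1 1032 [0.4286 0.2336]
```

Emit:
move_arm(
  series=[
    [-0.001,0,-0.03,0,0,0],
    [-0.001,0,-0.055,0,0,0],
    [-0.001,0,-0.07,0,0,0],
    [-0.001,0,-0.077,0,0,0],
    [-0.001,0,-0.08,0,0,0],
  ],
)

```text
clock: 24.35
position: [0.4273, 0.2326, 0.0249]
ee_rot: [2.211, 2.231, -0.0]
force: [0.4, -1.2, -3.0]
width: 0.406
gripper_force: 22.0
```

Emit:
move_arm(
  series=[
    [0,0,-0.0015,0,0,0],
    [0,0,-0.0015,0,0,0],
    [0,0,-0.0015,0,0,0],
  ],
)

```text
clock: 24.65
position: [0.4275, 0.2327, 0.024]
ee_rot: [2.211, 2.231, 0.001]
force: [-0.1, 0.1, -0.1]
width: 0.407
gripper_force: 22.0
```

Emit:
move_arm(
  series=[
    [0,0,0,0,0,0],
    [0,0,0,0,0,0],
    [0,0,0,0,0,0],
    [0,0,0.02,0,0,0],
    [0,0,0.06,0,0,0],
  ],
  claw=0.3,
)

```text
clock: 25.15
position: [0.4259, 0.2317, 0.0676]
ee_rot: [-2.21, -2.231, 0.006]
force: [0.3, -0.7, 0.2]
width: 0.648
gripper_force: 0.0
```

Emit:
move_arm(
  series=[
    [0,0,0.05,0,0,0],
    [0,0,0.1,0,0,0],
    [-0.01,-0.02,0.11,0,0,0],
    [-0.025,-0.05,0.11,0,0,0],
    [-0.04,-0.08,0.11,0,0,0],
  ],
)

```text
clock: 25.65
position: [0.3969, 0.1721, 0.1515]
ee_rot: [2.21, 2.231, 0.001]
force: [-1.3, -0.7, -1.1]
width: 0.647
gripper_force: 0.0
```

Emit:
move_arm(
  series=[
    [-0.014,-0.046,0,0,0,-0.04],
    [-0.028,-0.092,0,0,0,-0.08],
    [-0.042,-0.138,0,0,0,-0.12],
    [-0.056,-0.184,0,0,0,-0.16],
    [-0.069,-0.231,0,0,0,-0.2],
  ],
  claw=0.75,
)

```text
clock: 26.15
position: [0.3447, -0.0019, 0.1512]
ee_rot: [2.433, 1.986, -0.0]
force: [0.3, -0.6, -0.8]
width: 0.872
gripper_force: 0.0
```

Emit:
move_arm(
  series=[
    [0,-0.046,0,0,0,-0.04],
    [0,-0.092,0,0,0,-0.08],
    [0,-0.137,0,0,0,-0.12],
    [0,-0.182,0,0,0,-0.16],
    [0,-0.227,0,0,0,-0.2],
  ],
)

```text
clock: 26.65
position: [0.3452, -0.1724, 0.1512]
ee_rot: [2.627, 1.72, -0.0]
force: [1.4, 0.6, -0.4]
width: 0.878
gripper_force: 0.0
```

Emit:
move_arm(
  series=[
    [0.012,-0.037,0,0,0,-0.05],
    [0.024,-0.074,0,0,0,-0.1],
    [0.036,-0.112,0,0,0,-0.16],
    [0.048,-0.15,0,0,0,-0.22],
    [0.06,-0.187,0,0,0,-0.27],
  ],
)

```text
clock: 27.15
position: [0.3906, -0.3124, 0.151]
ee_rot: [2.845, 1.332, -0.001]
force: [0.0, 0.6, 0.2]
width: 0.878
gripper_force: 0.0
```

```bash
python3 -c "
from h import *
objs('w13')
from cell import *
p,d=get_image('top');W=cloud(p,d,calibration('top'))
for n,x,y,h in (('a',.561,.3535,.05),('b',.439,.367,.058),('c',.4275,.233,.066)):
    t=near(W,x,y,.025,.03,.09);print(n,len(t),t[t[:,2]>h-.002].mean(0))
cv2.imwrite('pics/t3.png',cv2.resize(p[150:300,90:290],(800,600))[:,:,::-1])
"
```

```text
27.15 [ 0.3906 -0.3124  0.151 ] closing az -39.8 toolz [-0.    -0.001 -1.   ] J [ 0.82  0.34 -0.32  1.95  0.14  0.87 -0.27] [0.  0.6 0.2]
d 834 body [ 0.4122 -0.3416] top [ 0.4125 -0.3397  0.0768]
a 74 [0.56164859 0.3521918  0.05391713]
b 143 [0.44070133 0.36784168 0.06144085]
c 214 [0.42887453 0.23249349 0.06997004]
```

View pics/t3.png

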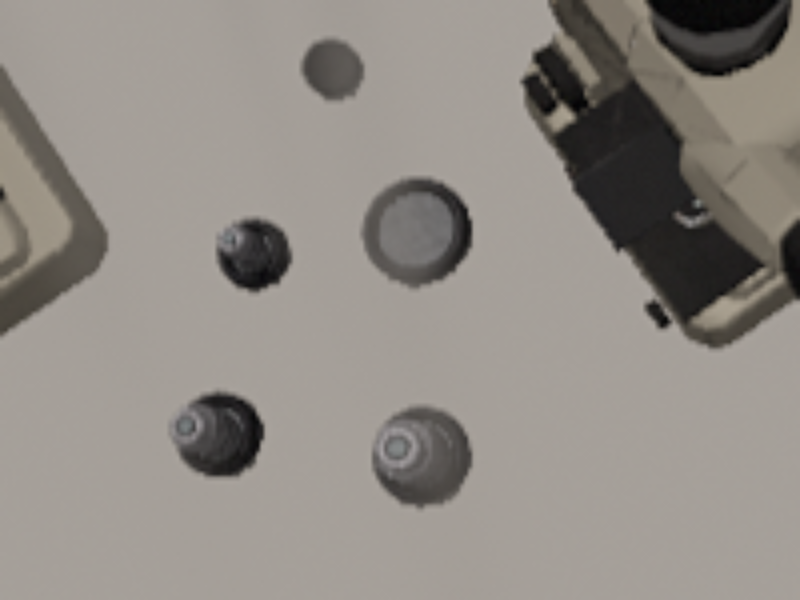

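a, b and c all stand in their cases, at (253,250), (218,433) and (420,455); only d at (417,230) is empty. Now gripping d.

Emit:
move_arm(
  series=[
    [0.01,-0.015,0,0,0,0],
    [0.02,-0.03,0,0,0,0],
    [0.029,-0.04,-0.01,0,0,0],
    [0.029,-0.04,-0.04,0,0,0],
    [0.029,-0.04,-0.07,0,0,0],
  ],
)

```text
clock: 27.75
position: [0.4131, -0.3416, 0.0977]
ee_rot: [2.842, 1.336, 0.001]
force: [-0.4, 0.9, 0.0]
width: 0.873
gripper_force: 0.0
```

Emit:
move_arm(
  series=[
    [0,0,-0.03,0,0,0],
    [0,0,-0.06,0,0,0],
    [0,0,-0.08,0,0,0],
    [0,0,-0.095,0,0,0],
    [0,0,-0.099,0,0,0],
  ],
)

```text
clock: 28.25
position: [0.4118, -0.3407, 0.0228]
ee_rot: [-2.842, -1.336, 0.002]
force: [0.3, -0.5, 0.2]
width: 0.874
gripper_force: 0.0
```

Emit:
move_arm(
  series=[
    [0,0,0,0,0,0],
    [0,0,0,0,0,0],
    [0,0,0,0,0,0],
    [0,0,0,0,0,0],
    [0,0,0,0,0,0],
  ],
  claw=-1,
  squeeze=30,
)

```text
clock: 28.75
position: [0.4124, -0.3415, 0.0247]
ee_rot: [2.842, 1.335, 0.0]
force: [-0.8, 1.1, 2.4]
width: 0.507
gripper_force: 30.0
```

Emit:
move_arm(
  series=[
    [0,0,0,0,0,0],
    [0,0,0.01,0,0,0],
    [0,0,0.03,0,0,0],
    [0,0,0.07,0,0,0],
    [0,0,0.12,0,0,0],
  ],
)

```text
clock: 29.25
position: [0.4108, -0.3402, 0.1142]
ee_rot: [-2.84, -1.335, 0.003]
force: [-0.4, -0.7, -2.2]
width: 0.507
gripper_force: 30.0
```

Emit:
move_arm(
  series=[
    [-0.014,0.032,0.02,0,0,0.04],
    [-0.028,0.064,0.04,0,0,0.08],
    [-0.042,0.096,0.06,0,0,0.12],
    [-0.056,0.128,0.08,0,0,0.16],
    [-0.069,0.161,0.08,0,0,0.2],
  ],
)

```text
clock: 29.75
position: [0.3604, -0.2198, 0.176]
ee_rot: [2.685, 1.627, 0.001]
force: [0.1, 0.6, -2.7]
width: 0.508
gripper_force: 30.0
```

Emit:
move_arm(
  series=[
    [-0.004,0.053,0,0,0,0.05],
    [-0.008,0.107,0,0,0,0.1],
    [-0.012,0.16,0,0,0,0.15],
    [-0.016,0.213,0,0,0,0.2],
    [-0.02,0.267,0,0,0,0.25],
  ],
)

```text
clock: 30.25
position: [0.3445, -0.0189, 0.1745]
ee_rot: [2.451, 1.964, -0.001]
force: [0.8, 0.6, -3.3]
width: 0.506
gripper_force: 30.0
```

Emit:
move_arm(
  series=[
    [0.004,0.046,0,0,0,0.05],
    [0.008,0.092,0,0,0,0.1],
    [0.012,0.137,0,0,0,0.15],
    [0.016,0.182,0,0,0,0.2],
    [0.02,0.227,0,0,0,0.25],
  ],
)

```text
clock: 30.75
position: [0.3599, 0.151, 0.1745]
ee_rot: [2.173, 2.267, -0.001]
force: [0.0, 0.4, -2.6]
width: 0.505
gripper_force: 30.0
```

Emit:
move_arm(
  series=[
    [0.037,0.017,0,0,0,0.06],
    [0.075,0.034,0,0,0,0.12],
    [0.112,0.051,0,0,0,0.18],
    [0.15,0.069,0,0,0,0.24],
    [0.187,0.087,0,0,0,0.3],
  ],
)

```text
clock: 31.25
position: [0.5014, 0.2152, 0.1741]
ee_rot: [1.791, 2.58, -0.002]
force: [0.1, -0.3, -1.9]
width: 0.506
gripper_force: 30.0
```

```bash
cat >> h.py <<'E'
def dchk(name,z0):
    s,p,W,c=cases(name); print(s['force'],s['clock'])
    x,y=s['position'][:2]
    for z in (z0,z0+.01,z0+.02):
        t=near(W,x,y,.035,z,z+.01); print(z,len(t),circ(t,.0235).round(4) if len(t)>20 else '')
E
python3 -c "
from h import *
dchk('w14',.17)"
```

```text
[0.50137017 0.21524041 0.17410286] [ 1.79133285e+00  2.58017494e+00 -2.46684157e-03] [ 0.07  0.48 -0.8   1.79  0.4   1.04 -0.52]
a 683 [0.5609 0.3536 0.0185] 0.0138 [0.5606 0.3533] [0.0441 0.0437]
b 831 [0.4394 0.3683 0.0226] 0.0138 [0.4396 0.3673] [0.0511 0.0511]
c 892 [0.427  0.2327 0.0265] 0.0139 [0.4273 0.2329] [0.0602 0.0598]
d 1315 [0.5765 0.2442 0.0307] 0.0138 [0.5775 0.2436] [0.069  0.0685]
[ 0.05264148 -0.28707536 -1.94029696] 31.25
0.17 713 [0.5015 0.2153]
0.18000000000000002 1000 [0.5015 0.2154]
0.19 1144 [0.5015 0.2154]
```

Emit:
move_arm(
  series=[
    [0.03,0.011,0,0,0,0],
    [0.06,0.022,0,0,0,0],
    [0.085,0.031,0,0,0,0],
    [0.098,0.036,0,0,0,0],
    [0.102,0.037,0,0,0,0],
  ],
)

```text
clock: 31.8
position: [0.5772, 0.2431, 0.174]
ee_rot: [-1.795, -2.578, 0.001]
force: [-0.1, -0.2, -2.8]
width: 0.507
gripper_force: 30.0
```

Emit:
move_arm(
  series=[
    [0,0,-0.03,0,0,0],
    [0,0,-0.06,0,0,0],
    [0,0,-0.09,0,0,0],
    [0,0,-0.11,0,0,0],
    [0,0,-0.119,0,0,0],
  ],
)

```text
clock: 32.3
position: [0.5759, 0.2422, 0.0837]
ee_rot: [-1.794, -2.578, 0.004]
force: [0.3, -0.7, -2.5]
width: 0.503
gripper_force: 30.0
```

```bash
python3 -c "
from h import *
dchk('w15',.08)"
```

```text
[0.57591209 0.24223603 0.08370223] [-1.79413448 -2.57832496  0.00391192] [-0.03  0.69 -0.7   1.68  0.52  0.97 -0.57]
a 1619 [0.561  0.354  0.0185] 0.0139 [0.5609 0.3539] [0.0441 0.0441]
b 1101 [0.4401 0.3675 0.0218] 0.0139 [0.4404 0.3614] [0.0511 0.0386]
c 1460 [0.4276 0.2335 0.0261] 0.0141 [0.4281 0.2334] [0.0586 0.0607]
d 1652 [0.5772 0.2451 0.0305] 0.014 [0.5776 0.2494] [0.0684 0.058 ]
[ 0.31191327 -0.66340189 -2.54425925] 32.3
0.08 726 [0.576  0.2422]
0.09 1011 [0.576  0.2423]
0.1 1162 [0.576  0.2423]
```

Emit:
move_arm(
  series=[
    [0.001,0.002,-0.025,0,0,0],
    [0.001,0.002,-0.05,0,0,0],
    [0.001,0.002,-0.063,0,0,0],
    [0.001,0.002,-0.071,0,0,0],
    [0.001,0.002,-0.074,0,0,0],
  ],
)

```text
clock: 32.85
position: [0.578, 0.2447, 0.0297]
ee_rot: [1.794, 2.578, -0.0]
force: [-0.0, -0.5, -3.2]
width: 0.502
gripper_force: 30.0
```

Emit:
move_arm(
  series=[
    [0,0,-0.0015,0,0,0],
    [0,0,-0.0015,0,0,0],
    [0,0,-0.0015,0,0,0],
  ],
)

```text
clock: 33.15
position: [0.5781, 0.2448, 0.029]
ee_rot: [1.794, 2.578, 0.001]
force: [0.3, 0.3, -3.1]
width: 0.505
gripper_force: 30.0
```

Still hanging at −3.1 N, so a touch lower before release.

Emit:
move_arm(
  series=[
    [0,0,-0.001,0,0,0],
    [0,0,-0.002,0,0,0],
    [0,0,-0.002,0,0,0],
  ],
)

```text
clock: 33.45
position: [0.5782, 0.2448, 0.0287]
ee_rot: [1.794, 2.577, 0.001]
force: [-4.2, -2.8, 13.0]
width: 0.502
gripper_force: 30.0
```

Emit:
move_arm(
  series=[
    [0,0,0,0,0,0],
    [0,0,0,0,0,0],
    [0,0,0,0,0,0],
    [0,0,0.02,0,0,0],
    [0,0,0.06,0,0,0],
  ],
  claw=0.6,
)

```text
clock: 33.95
position: [0.5766, 0.2437, 0.0711]
ee_rot: [-1.793, -2.578, 0.006]
force: [0.3, 0.0, 0.4]
width: 0.796
gripper_force: 0.0
```

Emit:
move_arm(
  series=[
    [0,0,0.05,0,0,0],
    [0,0,0.1,0,0,0],
    [-0.02,-0.01,0.13,0,0,0],
    [-0.06,-0.03,0.13,0,0,0],
    [-0.11,-0.06,0.13,0,0,0],
  ],
)

```text
clock: 34.45
position: [0.4955, 0.2008, 0.1712]
ee_rot: [1.793, 2.578, 0.005]
force: [0.3, -0.6, 1.1]
width: 0.796
gripper_force: 0.0
```

Emit:
move_arm(
  series=[
    [-0.04,-0.04,0,0,0,0],
    [-0.08,-0.08,0,0,0,0],
    [-0.12,-0.13,0,0,0,0],
    [-0.16,-0.19,0,0,0,0],
    [-0.19,-0.25,0,0,0,0],
  ],
)

```text
clock: 34.95
position: [0.3533, 0.0153, 0.1699]
ee_rot: [1.791, 2.579, -0.001]
force: [0.3, -2.1, 0.4]
width: 0.805
gripper_force: 0.0
```

Emit:
move_arm(
  series=[
    [0,-0.053,0,0,0,0],
    [0,-0.107,0,0,0,0],
    [0,-0.16,0,0,0,0],
    [0,-0.213,0,0,0,0],
    [0,-0.26,0,0,0,0],
  ],
)

```text
clock: 35.45
position: [0.3548, -0.181, 0.1704]
ee_rot: [1.794, 2.576, -0.001]
force: [1.1, 0.8, 0.9]
width: 0.797
gripper_force: 0.0
```

```bash
python3 -c "
from h import *
from cell import *
print(readout.observe()['clock'])
p,d=get_image('top');W=cloud(p,d,calibration('top'))
for n,x,y,h,ro in (('a',.561,.3535,.05,.0235),('b',.439,.367,.058,.0275),('c',.4275,.233,.066,.0315),('d',.577,.245,.076,.036)):
    t=near(W,x,y,.03,.03,.095);k=near(W,x,y,ro+.01,.0095,.018);print(n,len(t),t[t[:,2]>h-.002].mean(0),circ(k))
cv2.imwrite('pics/t4.png',cv2.resize(p[140:290,90:290],(800,600))[:,:,::-1])
"
```

```text
35.45
a 74 [0.56195665 0.35224704 0.05372187] [0.56245081 0.35477661 0.01879084]
b 138 [0.4406488  0.36776794 0.06177813] [0.44069355 0.36910823 0.02250939]
c 211 [0.42874103 0.23231571 0.07025795] [0.42889626 0.23454117 0.02672699]
d 322 [0.57865425 0.24444757 0.08053201] [0.57893843 0.24532974 0.0311931 ]
```

View pics/t4.png

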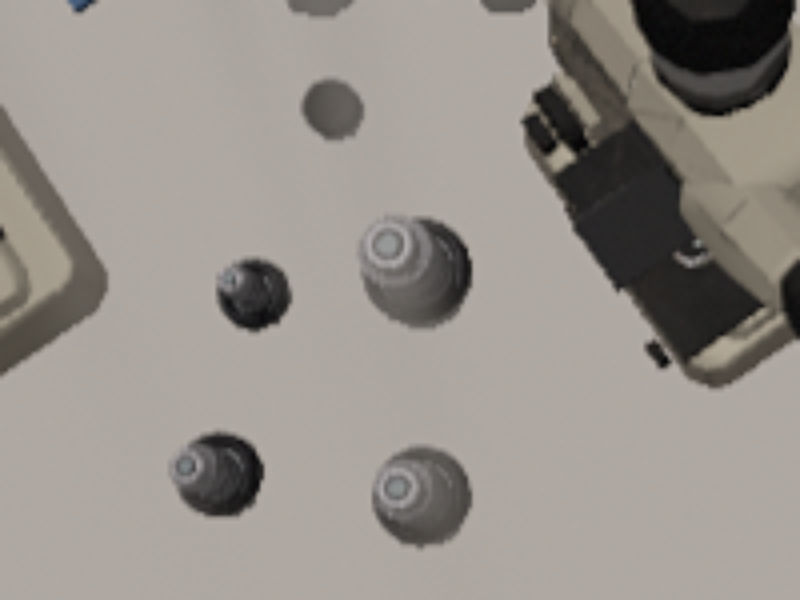

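All four stand upright in their own cases, each top about 4 mm higher than on the table and centred within about 3 mm. The dust cap at (333,109) has not moved and the arm is clear, so I'm handing in.

```bash
python3 -c "
from cell import ticket
print(ticket.sign_off())"
```

```text
the job is handed in; nothing more can be done
None
```

All four objectives stand upright and fully down in the case bases of their own size, nothing else was disturbed as far as the cameras show, and the job is handed in at about 35 s of the 134 s allowed; the judge's verdict was not shown.

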